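Clamp the nail box shut: swing the hasp strap over, then throw the cam lever

TASK

Lock the wooden latch box by pushing, not gripping: swing the iron strap on its lid round until it is fully home against the keeper, and only then push the keeper's cam lever fully down so that it lies level. Do not pinch the strap's tab or shove or lift the box, and leave the nails, gauge, crock, scroll wrench and rasp where they lie.

Things in the scene. Friction and masses are not known exactly. Their poses are not given: they have to be found in the camera images.
- latch_box: closed wooden box 220 (its x) x 300 (its y) x 95 high with a flat lid, about 9 kg, standing loose on the slab; origin at the centre of its underside, z up, its -x side is the front towards the robot. In its frame: the strap's pivot at x 60, y -100; the keeper (iron post 12 x 36, 52 high above the lid, centre x 88, y 55) with the cam lever at x 60, y 55. A nail lies on the lid near the front, on the +y half.
- hasp (a joint): swing angle (rad) of the flat iron strap about its vertical pivot bolt, counter-clockwise from above positive. 0 = fully home: the strap points along the box's +y, its free end below the cam lever, against a stop at 0. Positive = open: the free end is swung towards the box's -x (front); at 1.57 it points along -x. Starts at 0.85 to 1.45; stiff, stays where it is left, moves with about 1.5 N at the tab
- hasp_pivot (a point): on the strap's pivot axis, at the height of the strap's top face (14 mm above the lid; a bolt head radius 10 rises 8 mm above this). The strap is 165 long from the axis, 28 wide, 6 thick, its underside 8 above the lid
- hasp_tab (a point): centre of the upright iron tab on the strap, 75 mm from the pivot axis and 20 mm above the strap's top face. The tab is 30 long along the strap, 12 thick across it and 40 high. Site x axis is across the strap, y axis along it from pivot to free end. To close, push the tab's -x face towards its +x; the finger's path is an arc about the pivot
- hasp_tip (a point): on the centre line of the strap's top face, 10 mm short of its free end, 155 mm from the pivot axis
- tab_front: the half of the tab (6 mm thick) with the face that is pushed; origin under its centre, on the strap's top face
- tab_back: the other half of the tab (6 mm thick); origin under its centre. Pressing on both halves of the tab at once counts as pinching it
- cam_lever (a joint): angle (rad) of the cam lever about a level axis along the box's x. 0 = raised, leaning 60 degrees above level towards the box's +y; grows as it is pushed down; 1.047 = fully down, level, pointing along the box's +y, against a stop. Starts at 0 to 0.3; stiff, stays where it is left, needs about 2 to 4 N down at the knob
- lever_pivot (a point): on the lever's axis, 35 mm above the lid, above the strap's free end when the strap is home
- lever_knob (a point): centre of the ball knob (radius 12) at the end of the lever's round rod (radius 6), 80 mm from the lever's axis. Pushed down, it goes outwards and down in an arc in the box's y-z plane
- nail1: loose heavy-gauge black iron nail 108 long, 9 x 9 shank, T head 20 wide at its -x end, lying along its own x; origin under the shank; bystander, on the box lid near the front edge, outside the strap's sweep
- nail2: loose heavy-gauge black iron nail 108 long, 9 x 9 shank, T head 20 wide at its -x end, lying along its own x; origin under the shank; bystander, on the slab beside the box's -y end
- nail3: loose heavy-gauge black iron nail 108 long, 9 x 9 shank, T head 20 wide at its -x end, lying along its own x; origin under the shank; bystander, on the slab beside the box's -y end
- gauge: loose bronze nail gauge, a comb-like plate about 100 x 38 x 5, flat on the slab beyond the box's -y end; origin under the plate; bystander
- crock: loose tan stoneware crock without handles, 100 across, 110 high, on the slab beside the box's +y end; origin under its centre; bystander
- scroll_wrench: loose steel scroll wrench, a flat bar with a two-pronged end, 320 long, 12 thick, on the slab beyond the crock; origin under the bar; bystander
- rasp: loose farrier's rasp with wooden handle, 290 long, 18 high at most, on the slab in front of the box; origin under it; bystander

How it is judged:
By the outcome, as a careful person would: the job done as asked, in the order asked, and still so for the second after the job is handed in, with the robot touching nothing.
It also fails if it takes over 48 s, if anything falls off the work surface, if the arm or the gripper's body presses on something with over 40 N, if the wrist force passes 120 N, or if a joint passes its speed limit or range.

ROBOT

A 7-joint arm with a two-finger parallel gripper is mounted at the origin on the work surface. World frame = base frame: x ahead of the robot, y to its left, z up, the work surface at z = 0. Lengths are in m, angles in rad, forces in N, time in s.
With the tool pointing down it reaches from about 0.4 to 0.85 m from the base axis. Payload 10.4 kg.
Tool frame: the origin (TCP) lies at the very end of the fingers, on their centre line; the grasp point (between the pads) lies 19 mm behind it; x points along the fingers, y is the direction in which the jaws open and shut, and the axes are right-handed (so a half turn about x gives the same grasp; the last joint's range is limited). The gripper opens to 85 mm and grips with 20 to 120 N. Pads are 22 mm wide; open, the fingers measure 114 mm over their backs; the gripper's body (76 mm by 85 mm) begins 54 mm behind the grasp point. The pads swing forward as they close: fully open they stand 13 mm farther back than shut.
Start: joints at [-1.328, 0.332, -0.065, 1.46, 0.022, 1.35, -0.088], TCP at [0.164, 0.603, 0.198] pointing down, gripper open.
Joint ranges: [-2.6, 2.6], [-0.5, 2.12], [-1.47, 1.34], [0.16, 2.42], [-1.27, 4.41], [0.06, 2.06], [-2.6, 2.6]. Speed limits (rad/s): [2.22, 2.22, 2.79, 2.79, 3.14, 3.14, 3.14].

INTERFACE

Orientations are given as a unit quaternion [x, y, z, w].
In Python, from workcell import monitor, camera, ticket, regions_of gives the robot as it stands.
- The arm moves only by the tool step_arm, never from a script. Its argument "increments" is a list of rows, each a list of 5 numbers: the finger opening in m, from 0 to 0.0854, then the shift along the world's x, y, z in m, then the turn about the world's z in rad. A call has 1 to 12 rows; each row shifts and turns the commanded pose from where the row before left it; what a row does not reach is not made up. A row lasts 1/12 s, in which the tool goes at most 41.7 mm and 7.16 degrees, less where a joint would pass 70% of its speed; a pose out of reach is approached as far as the arm can. A call with a gripper value outside its range is refused whole. The fingers move at their own pace and stop on an object; "force" is the grip in N (left out, the last holds). Time passes only in rows, so rows that do not move let the fingers close. It gives the time, the measured TCP pose, the force and the opening at its end, in the units of the state.
- monitor.get_obs(): the state, without advancing time (a new reading comes with each control period).
- camera(name): name is "scene" or "top"; returns a dict with "color" (480x640x3 uint8, red, green, blue), "range_z" (480x640 float32, m along the optical axis (not along the pixel's ray), 0 where there is no reading), "fx", "fy", "cx", "cy" (pixels), "k1" (the pictures are not rectified: a ray, as slopes to the right and down, at radius r is drawn at 1 + k1 r^2 times it, then the intrinsics apply), "cam_to_world" (4x4, takes a point from camera to world coordinates). Camera axes: x right, y up, looking along -z (the intrinsics and any distortion apply to the point x, -y, -z); pixel columns grow to the right and rows downward; lengths in m; the calibration is good to about 2 mm. A picture is of the moment at which its call begins.
- ticket.hand_in(): hands the job in, once; it reports no verdict.
Trained networks look in a picture, given as the dict that the camera call returned (one of the last four; its "shot" number tells which), for a name from the list of things; names that differ only in an ending like _2 or _b are one class to them, and where a whole thing is asked for, a point or a joint stands for the part that bears it (a point fixed in the world has none). Each returns a list of dicts, best first, with "p" (0 to 1); they miss things now and then, are a little off and sometimes report something else, mostly with a low value. They report only what shows in the picture. A call takes as long as a camera call.
- regions_of(picture, query): "region" (480x640 bool, what is visible of it) and "centre" ([row, column] in pixels, amid what is visible of it).
The state is a dict: "clock": time; "joint_pos": joint angles; "joint_velocities": joint speeds; "tau": joint torques, N m; "position": TCP position; "ee_rot": TCP orientation; "ft_force": force on the tool from outside, world axes, zero at the start; "torque": the same for the moment, N m; "grip_width": opening from 0.0 (shut) to 1.0 (fully open).
Only numpy, scipy, OpenCV 4.12 (cv2) and the standard library are available. Lean on these libraries where they do the work, as an engineer would, in place of code of your own. Each camera call takes 0.05 s, during which the arm holds its last target. There are 200 camera calls.

## Working session

There is one attempt and no reset: what is moved stays moved. The work goes in short steps, Python scripts to look and compute and a tool call to move; the robot and the scene stay as the last step left them, time stands still between calls to the robot, and variables do not carry over. Pictures are saved under pics/ and viewed, about 8 in all and at most 12, crops included, and the job is handed in when it is done.

Besides the shell and the picture viewer there is one more tool, called after "Call:" in YAML: its name, and indented under it one key for each argument. step_arm: Moves the arm, as the interface text tells. Its arguments: {"type":"object","properties":{"increments":{"type":"array"},"force":{"type":"number"}},"required":["increments"]}

```bash
mkdir -p pics; cat > h.py <<'E'
import numpy as np, cv2
from workcell import monitor, camera, ticket, regions_of
def world(c, rc, plane_z=None):
    """pixel (row,col) array -> world, via depth or a plane z"""
    rc=np.atleast_2d(rc).astype(float)
    d=np.stack([(rc[:,1]-c['cx'])/c['fx'],(rc[:,0]-c['cy'])/c['fy']],1)
    u=d.copy()
    for _ in range(10): u=d/(1+c['k1']*(u**2).sum(1,keepdims=True))
    dirs=np.c_[u[:,0],-u[:,1],-np.ones(len(u))]
    T=c['cam_to_world']; 
    if plane_z is None:
        z=c['range_z'][rc[:,0].astype(int),rc[:,1].astype(int)][:,None]
    else:
        z=((plane_z-T[2,3])/(dirs@T[:3,:3].T)[:,2])[:,None]
    return (dirs*z)@T[:3,:3].T+T[:3,3]
def save(c,name,crop=None,s=1):
    im=cv2.cvtColor(c['color'],cv2.COLOR_RGB2BGR)
    if crop: r0,r1,c0,c1=crop; im=im[r0:r1,c0:c1]
    cv2.imwrite('pics/'+name,cv2.resize(im,None,fx=s,fy=s,interpolation=cv2.INTER_CUBIC))
E
python3 - <<'E'
from h import *
o=monitor.get_obs();print({k:np.round(v,3) for k,v in o.items()})
for n in('top','scene'):
    c=camera(n);save(c,n+'1.png');print(n,c['cam_to_world'].round(3).tolist(),c['fx'])
    for q in('latch_box','hasp','hasp_tab','tab_front','hasp_tip','lever_knob','cam_lever','hasp_pivot','nail1'):
        for r in regions_of(c,q)[:2]:
            w=world(c,np.argwhere(r['region'])); g=w[np.isfinite(w).all(1)]
            print(q,round(r['p'],2),np.round(r['centre']),world(c,r['centre']).round(3)[0],'n',len(g),np.median(g,0).round(3),'min',np.percentile(g,3,0).round(3),'max',np.percentile(g,97,0).round(3))
E
```

```text
{'clock': np.float64(0.0), 'joint_pos': array([-1.328,  0.333, -0.065,  1.461,  0.022,  1.35 , -0.089]), 'joint_velocities': array([ 0.   , -0.001, -0.001, -0.001, -0.   , -0.001, -0.   ]), 'tau': array([-0.0000e+00, -6.2542e+01,  4.9000e-02, -3.9162e+01,  1.6000e-02,
        1.0000e-02, -0.0000e+00]), 'position': array([0.164, 0.603, 0.197]), 'ee_rot': array([ 0.093,  0.701, -0.094,  0.701]), 'ft_force': array([ 0.249,  0.303, -0.58 ]), 'torque': array([0.066, 0.021, 0.072]), 'grip_width': np.float64(0.998)}
top [[-0.023, 0.997, -0.077, 0.486], [-1.0, -0.023, 0.003, 0.076], [0.001, 0.077, 0.997, 1.257], [0.0, 0.0, 0.0, 1.0]] 575.6523245818637
latch_box 0.55 [238. 344.] [0.574 0.013 0.093] n 15668 [0.563 0.014 0.095] min [ 0.457 -0.125  0.09 ] max [0.669 0.154 0.146]
hasp_tab 0.91 [246. 376.] [ 0.552 -0.046  0.15 ] n 1193 [ 0.549 -0.047  0.109] min [ 0.478 -0.101  0.105] max [0.617 0.002 0.15 ]
hasp_tab 0.74 [241. 343.] [0.569 0.015 0.093] n 15831 [0.562 0.015 0.095] min [ 0.456 -0.125  0.09 ] max [0.668 0.154 0.146]
tab_front 0.44 [252. 374.] [ 0.541 -0.041  0.151] n 58 [ 0.545 -0.0
[... 2144 characters left out ...]
[0.635 0.086 0.154] min [0.574 0.053 0.085] max [0.647 0.237 0.2  ]
cam_lever 0.97 [246. 338.] [0.628 0.085 0.154] n 506 [0.635 0.083 0.152] min [0.6   0.053 0.098] max [0.647 0.182 0.2  ]
hasp_pivot 0.87 [291. 270.] [ 0.563 -0.056  0.114] n 1098 [ 0.563 -0.058  0.111] min [ 0.481 -0.105  0.106] max [0.625 0.002 0.15 ]
hasp_pivot 0.43 [366. 192.] [ 0.486 -0.212  0.007] n 330 [ 0.49  -0.215  0.009] min [ 0.444 -0.22   0.001] max [ 0.544 -0.204  0.012]
nail1 0.88 [358. 216.] [ 0.512 -0.173  0.007] n 263 [ 0.513 -0.173  0.009] min [ 0.467 -0.176  0.002] max [ 0.564 -0.166  0.012]
nail1 0.68 [240. 288.] [0.497 0.103 0.104] n 258 [0.499 0.105 0.103] min [0.482 0.061 0.096] max [0.513 0.162 0.108]
```

```bash
python3 - <<'E'
from h import *
c=camera('top');save(c,'top2.png',(130,370,170,490),2.4)
# box lid rectangle
h,w=480,640
rc=np.argwhere(np.ones((h,w),bool)); P=world(c,rc)
m=(abs(P[:,2]-.095)<.006)&(abs(P[:,0]-.565)<.2)&(abs(P[:,1]-.015)<.2)
r=cv2.minAreaRect(P[m][:,:2].astype(np.float32)*1000);print('lid',r)
s=regions_of(c,'hasp_tab')[0]['region']; Q=world(c,np.argwhere(s))
st=Q[abs(Q[:,2]-.109)<.004];print('strap',len(st),cv2.minAreaRect(st[:,:2].astype(np.float32)*1000), cv2.boxPoints(cv2.minAreaRect(st[:,:2].astype(np.float32)*1000)).round())
tb=Q[Q[:,2]>.14];print('tab',len(tb),cv2.minAreaRect(tb[:,:2].astype(np.float32)*1000),np.median(tb,0))
bh=Q[(Q[:,2]>.1135)&(Q[:,2]<.122)];print('bolt',np.median(bh,0),len(bh))
for n in ('top','scene'):
    c=c if n=='top' else camera(n)
    L=regions_of(c,'lever_knob')[0]['region'];K=world(c,np.argwhere(L));K=K[(K[:,2]>.12)&(abs(K[:,1]-.09)<.07)]
    top=K[K[:,2]>K[:,2].max()-.01];print('knob',top.mean(0),K[:,2].max(),K[:,1].max())
E
```

```text
lid ((566.3589477539062, 42.79057312011719), (357.39208984375, 220.67591857910156), 82.67654418945312)
strap 976 ((548.2794189453125, -51.23358154296875), (34.33867263793945, 181.6720428466797), 55.707313537597656) [[ 464.  -14.]
 [ 614. -117.]
 [ 633.  -88.]
 [ 483.   14.]]
tab 107 ((516.6449584960938, 3.593109130859375), (21.238121032714844, 155.50367736816406), 30.906005859375) [ 0.54879102 -0.04817996  0.14872381]
bolt [ 0.60676294 -0.08946753  0.11689485] 94
knob [0.48582044 0.07575933 1.2568019 ] 1.25680190299176 0.12622753316513088
knob [0.63941555 0.11135074 0.19829273] 0.2040077939575604 0.1183547961572744
```

View pics/top2.png

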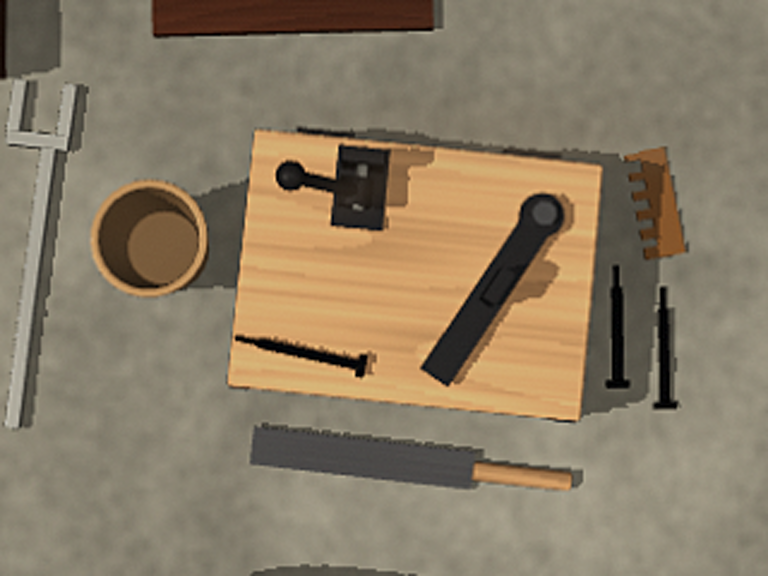

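View pics/scene1.png

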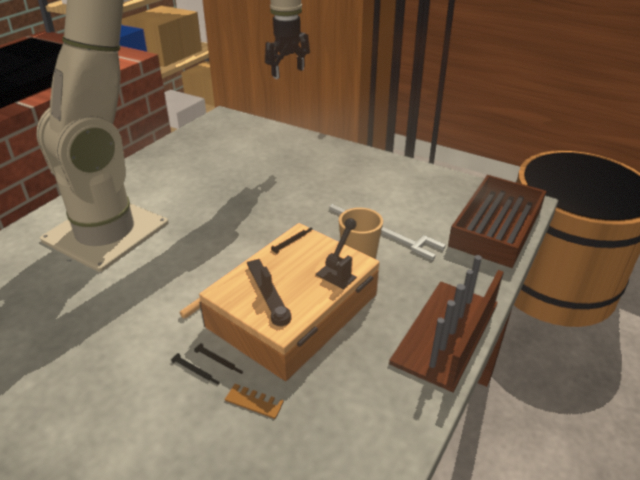

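The top view shows the lid corners at crop (255,130), (601,166), (580,420) and (229,386). The bolt is at (543,212), the strap tip near (438,375), the tab at (500,285) and the knob at (290,175). The space on the push side, right and below the tab, is free.

```bash
cat > box.py <<'E'
from h import *
def px(p): return [130+p[1]/2.4,170+p[0]/2.4]
c=camera('top')
C=world(c,[px(p) for p in((255,130),(601,166),(580,420),(229,386))],.095)[:,:2]
E
python3 - <<'E'
from box import *
from scipy.spatial.transform import Rotation as R
print('corners',C.round(3),np.linalg.norm(C-np.roll(C,-1,0),axis=1))
y=(C[0]-C[1])+(C[3]-C[2]); x=(C[0]-C[3])+(C[1]-C[2])
a=np.arctan2(y[1],y[0])-np.pi/2; b=np.arctan2(x[1],x[0]); print('yaw',a,b,'centre',C.mean(0))
th=(a*300+b*220)/520;Rb=np.array([[np.cos(th),-np.sin(th)],[np.sin(th),np.cos(th)]]);o=C.mean(0)
f=lambda *p:(o+Rb@np.array(p)).round(4)
print('th',th,'pivot',f(.06,-.1),'levpivot',f(.06,.055),'tabhome',f(.06,-.025),'knobdown',f(.06,.135))
bolt=world(c,px((543,212)),.117)[0];print('bolt meas',bolt)
tip=world(c,[px((421,370)),px((450,386))],.109).mean(0);print('tip',tip)
tab=world(c,px((504,285)),.149)[0];print('tabtop',tab)
kn=world(c,px((290,175)),.195)[0];print('knob',kn, Rb.T@(kn[:2]-o))
p=f(.06,-.1)
for t in(tip,tab):
    d=Rb.T@(t[:2]-p);print('len',np.linalg.norm(d),'ang',np.arctan2(-d[0],d[1]))
print(R.from_quat(monitor.get_obs()['ee_rot']).as_matrix().round(3))
E
```

```text
corners [[ 0.687  0.148]
 [ 0.65  -0.147]
 [ 0.435 -0.121]
 [ 0.471  0.174]] [0.29691691 0.21677018 0.29691116 0.21816054]
yaw -0.12343006016636426 -0.11827805635964898 centre [0.56076631 0.01339775]
th -0.12125036624813858 pivot [ 0.6082 -0.0931] levpivot [0.627  0.0607] tabhome [ 0.6173 -0.0187] knobdown [0.6367 0.1401]
bolt meas [ 0.60924579 -0.09203368  0.117     ]
tip [0.47365805 0.00097262 0.109     ]
tabtop [ 0.54736532 -0.05367136  0.149     ]
knob [0.63400774 0.11505106 0.195     ] [0.06040838 0.10976579]
len 0.16416818684445605 ang 1.0818534355786529
len 0.07249466734310624 ang 1.116988792939796
[[-0.     0.263  0.965]
 [ 0.     0.965 -0.263]
 [-1.     0.    -0.   ]]
```

Call:
step_arm:
  increments:
    - [0,0.0165,-0.031,0.007,-0.015]
    - [0,0.0165,-0.031,0.007,-0.015]
    - [0,0.0165,-0.031,0.007,-0.015]
    - [0,0.0165,-0.031,0.007,-0.015]
    - [0,0.0165,-0.031,0.007,-0.015]
    - [0,0.0165,-0.031,0.007,-0.015]
    - [0,0.0165,-0.031,0.007,-0.015]
    - [0,0.0165,-0.031,0.007,-0.015]
    - [0,0.0165,-0.031,0.007,-0.015]
    - [0,0.0165,-0.031,0.007,-0.015]
    - [0,0.0165,-0.031,0,-0.015]
    - [0,0.0165,-0.031,0,-0.015]
  force: 40

```text
clock: 2.3
position: [0.3629, 0.2296, 0.2683]
ee_rot: [0.157, 0.689, -0.156, 0.69]
ft_force: [0.8, 1.1, 1.0]
grip_width: -0.0
```

Call:
step_arm:
  increments:
    - [0,0.0165,-0.031,0,-0.015]
    - [0,0.0165,-0.031,0,-0.015]
    - [0,0.0165,-0.031,0,-0.015]
    - [0,0.0165,-0.031,0,-0.015]
    - [0,0.0165,-0.031,0,-0.015]
    - [0,0.0165,-0.031,0,-0.015]
    - [0,0.0165,-0.031,0,-0.015]
    - [0,0.0165,-0.031,0,-0.015]
    - [0,0.0165,-0.031,0,-0.015]
    - [0,0.0165,-0.031,0,-0.02]
    - [0,0,0,0,0]
    - [0,0,0,0,0]

```text
clock: 3.3
position: [0.5273, -0.081, 0.2674]
ee_rot: [0.21, 0.675, -0.211, 0.675]
ft_force: [-0.4, -0.7, -0.8]
grip_width: -0.005
```

Call:
step_arm:
  increments:
    - [0,0.001,0.003,-0.025,0]
    - [0,0,0,-0.025,0]
    - [0,0,0,-0.025,0]
    - [0,0,0,-0.025,0]
    - [0,0,0,-0.02,0]
    - [0,0,0,-0.015,0]
    - [0,0,0,-0.01,0]
    - [0,0,0,0,0]
    - [0,0,0,0,0]

```text
clock: 4.05
position: [0.5282, -0.0752, 0.123]
ee_rot: [0.209, 0.676, -0.209, 0.675]
ft_force: [-0.5, 0.8, 0.1]
grip_width: -0.001
```

```bash
python3 - <<'E'
from h import *
c=camera('scene');save(c,'s3.png',(180,400,170,420),3)
E
```

```text
(no output)
```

View pics/s3.png

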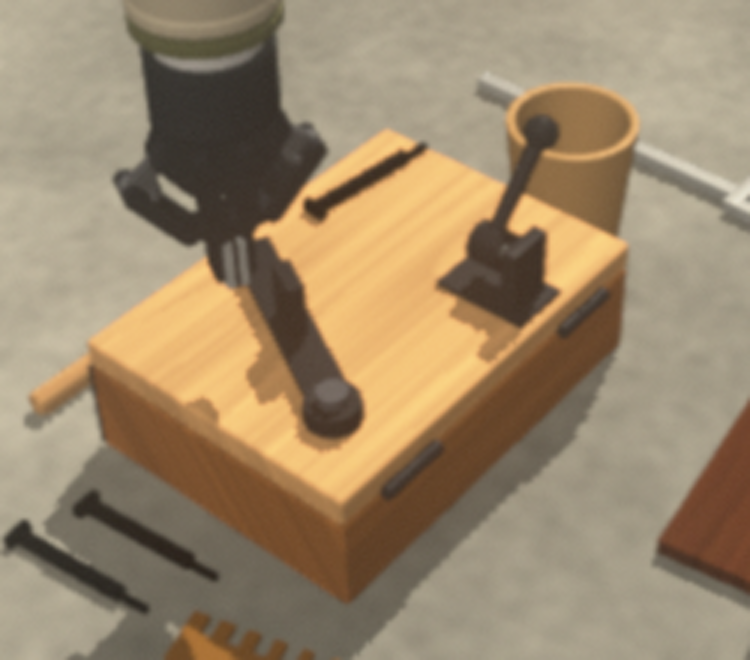

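The picture shows the shut fingers at (235,265), left of the strap and just clear of the tab's push face at (265,245). The way is clear. Next I'll compute the arc.

```bash
python3 - <<'E'
import numpy as np
pv=np.array([.6087,-.0926]);p0=np.array([.5282,-.0752])
def pos(phi,off): u=np.array([np.cos(phi),np.sin(phi)]);n=np.array([u[1],-u[0]]);return pv+.076*u+off*n
ph=np.r_[2.54,2.54-np.arange(1,15)*.078]
P=np.array([pos(f,-.0205) for f in ph]);print((P[0]-p0).round(4),ph[-1])
print(np.diff(P,axis=0).round(4).tolist(),P[-1])
E
```

```text
[0.0062 0.0087] 1.448
[[0.0023, 0.0057], [0.0027, 0.0055], [0.0031, 0.0053], [0.0035, 0.005], [0.0039, 0.0047], [0.0043, 0.0044], [0.0046, 0.0041], [0.0049, 0.0037], [0.0052, 0.0033], [0.0054, 0.0029], [0.0056, 0.0025], [0.0058, 0.002], [0.0059, 0.0016], [0.006, 0.0011]] [ 0.59766345 -0.01466128]
```

Call:
step_arm:
  increments:
    - [0,0.003,0.0045,0.005,0]
    - [0,0.003,0.0042,0,0]
    - [0,0.0023,0.0057,0,-0.078]
    - [0,0.0027,0.0055,0,-0.078]
    - [0,0.0031,0.0053,0,-0.078]
    - [0,0.0035,0.005,0,-0.078]
    - [0,0.0039,0.0047,0,-0.078]
    - [0,0.0043,0.0044,0,-0.078]
    - [0,0.0046,0.0041,0,-0.078]
    - [0,0,0,0,0]

```text
clock: 4.93
position: [0.5599, -0.0306, 0.1283]
ee_rot: [0.384, 0.593, -0.384, 0.594]
ft_force: [0.1, -0.2, -0.0]
grip_width: -0.004
```

```bash
python3 - <<'E'
from h import *
c=camera('scene');save(c,'s4.png',(180,400,170,420),3);print(monitor.get_obs()['ft_force'])
E
```

```text
[-0.15982442 -0.52911277  0.93142715]
```

View pics/s4.png

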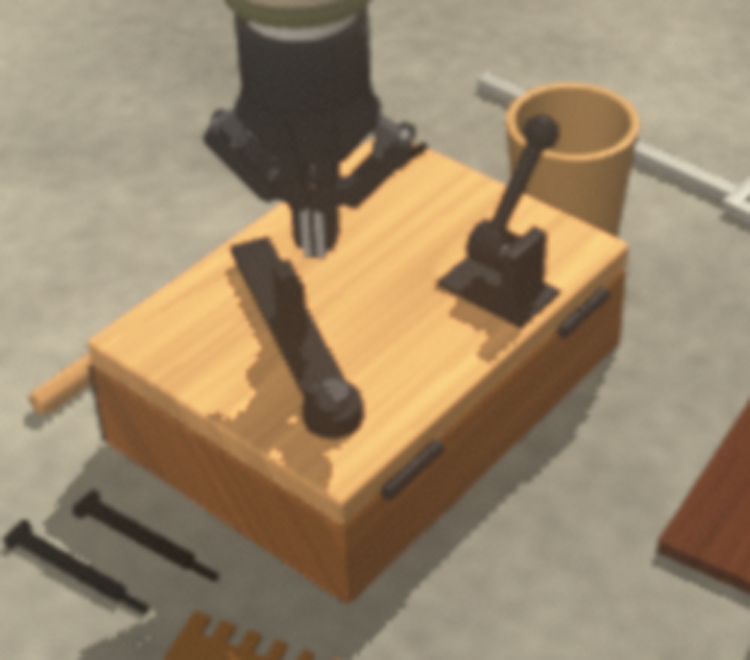

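The strap did not move, yet the fingers are now on its far side at (315,245). I'll check where the reported TCP falls in the picture before moving again.

```bash
python3 - <<'E'
from h import *
def proj(c,p):
    q=np.linalg.inv(c['cam_to_world'])@np.r_[p,1];u=np.array([q[0],-q[1]])/-q[2];u*=1+c['k1']*(u@u);return [c['fy']*u[1]+c['cy'],c['fx']*u[0]+c['cx']]
for n in('scene','top'):
    c=camera(n);o=monitor.get_obs();tc=o['position']
    crop=(lambda rc:[round((rc[1]-170)*3),round((rc[0]-180)*3)]) if n=='scene' else (lambda rc:np.round(rc))
    print(n,tc.round(4),'tcp',crop(proj(c,tc)),'tcp+4cm',crop(proj(c,tc+[0,0,.04])),'oldtcp',crop(proj(c,[.5282,-.0752,.123])),'tabbase',crop(proj(c,[.5469,-.0501,.109])),'tabtop',crop(proj(c,[.5469,-.0501,.149])),'bolt',crop(proj(c,[.6087,-.0926,.117])))
    r=regions_of(c,'hasp_tab')[0];Q=world(c,np.argwhere(r['region']));t=Q[(Q[:,2]>.135)&(Q[:,2]<.16)];print(r['p'],len(t),np.median(t,0),t.max(0),t.min(0))
    if n=='scene':
        # finger tip world from depth at crop pixel (315,245)
        for cp in((303,240),(315,245),(315,225),(325,235)):print(cp,world(c,[180+cp[1]/3,170+cp[0]/3])[0].round(4))
    else:save(c,'t5.png',(180,330,280,480),4)
E
```

```text
scene [ 0.559  -0.0322  0.1281] tcp [316, 292] tcp+4cm [312, 243] oldtcp [236, 320] tabbase [285, 324] tabtop [281, 276] bolt [327, 392]
0.95 133 [ 0.55281334 -0.05151577  0.14921886] [ 0.56513642 -0.03339857  0.15288177] [ 0.5349847  -0.06382017  0.13506324]
(303, 240) [ 0.5588 -0.0411  0.1771]
(315, 245) [ 0.5681 -0.0415  0.1775]
(315, 225) [ 0.5685 -0.0407  0.1927]
(325, 235) [ 0.5708 -0.0343  0.1814]
top [ 0.5586 -0.0327  0.1279] tcp [244. 368.] tcp+4cm [243. 370.] oldtcp [259. 390.] tabbase [250. 376.] tabtop [249. 378.] bolt [219. 397.]
  return _methods._mean(a, axis=axis, dtype=dtype,
  ret = um.true_divide(
Traceback (most recent call last):
ValueError: zero-size array to reduction operation maximum which has no identity
```

Depth puts the fingertips at about z 0.17 while the state reports 0.128. The xy values agree, so the fingers passed over the tab. I'll measure that offset properly.

```bash
python3 - <<'E'
from h import *
c=camera('scene');tc=monitor.get_obs()['position']
P=world(c,np.argwhere(np.ones((480,640),bool)))
g=P[(np.hypot(P[:,0]-tc[0],P[:,1]-tc[1])<.03)&(P[:,2]>.155)&(P[:,2]<.3)]
print('tcp',tc.round(4),len(g),'z pct',np.percentile(g[:,2],[0,1,3,10,50]).round(4))
for a in np.arange(.16,.25,.01):
    s=g[(g[:,2]>=a)&(g[:,2]<a+.01)]
    if len(s):print(round(a,2),len(s),s[:,:2].min(0).round(4),s[:,:2].max(0).round(4))
save(c,'s5.png',(180,330,190,390),4)
E
```

```text
tcp [ 0.5585 -0.0328  0.1279] 1180 z pct [0.1638 0.1684 0.1737 0.185  0.2324]
0.16 19 [ 0.5582 -0.0445] [ 0.5694 -0.0344]
0.17 65 [ 0.5479 -0.0465] [ 0.5738 -0.0247]
0.18 65 [ 0.5492 -0.0458] [ 0.5746 -0.024 ]
0.19 61 [ 0.5503 -0.047 ] [ 0.5751 -0.0246]
0.2 85 [ 0.5401 -0.055 ] [ 0.5876 -0.0273]
0.21 186 [ 0.5295 -0.0566] [ 0.5882 -0.0133]
0.22 90 [ 0.5303 -0.0559] [ 0.588  -0.0129]
0.23 80 [ 0.5498 -0.0562] [ 0.5812 -0.0277]
0.24 122 [ 0.5391 -0.056 ] [ 0.5877 -0.0259]
```

View pics/s5.png

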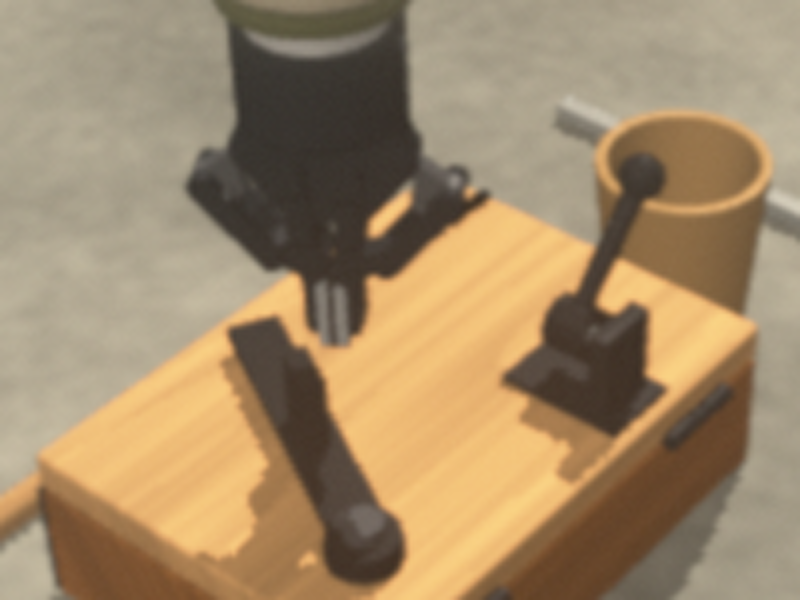

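The picture confirms it: the fingertips at (330,340) float about 2 cm above the tab top, with the strap untouched. Their true height is about the reported z plus 0.040, and the fingers stay slim for about 35 mm before the knuckles. I'll go back over the tab and come down to a reported z near 0.09.

Call:
step_arm:
  increments:
    - [0,0,0,0.02,0.078]
    - [0,-0.005,-0.0075,0,0.078]
    - [0,-0.005,-0.0075,0,0.078]
    - [0,-0.005,-0.0075,0,0.078]
    - [0,-0.005,-0.0075,0,0.078]
    - [0,-0.005,-0.0075,0,0.078]
    - [0,-0.005,-0.0075,0,0.078]
    - [0,0,0,-0.015,0]
    - [0,0,0,-0.015,0]
    - [0,0,0,-0.015,0]
    - [0,0,0,0,0]

```text
clock: 6.15
position: [0.5268, -0.0775, 0.1004]
ee_rot: [0.209, 0.677, -0.209, 0.674]
ft_force: [-0.2, 0.2, -0.9]
grip_width: 0.002
```

```bash
cat > tip.py <<'E'
from h import *
def tip(c):
    tc=monitor.get_obs()['position'];P=world(c,np.argwhere(np.ones((480,640),bool)))
    g=P[(np.hypot(P[:,0]-tc[0],P[:,1]-tc[1])<.022)&(P[:,2]>.114)&(P[:,2]<.3)]
    print('tcp',tc.round(4),len(g),'tip z',np.percentile(g[:,2],[0,1,3,10]).round(4),'f',monitor.get_obs()['ft_force'].round(1))
E
python3 - <<'E'
from tip import *
tip(camera('scene'))
E
```

```text
tcp [ 0.5275 -0.0777  0.1018] 785 tip z [0.1374 0.1401 0.144  0.1526] f [ 0.5 -0.1  0.4]
```

Call:
step_arm:
  increments:
    - [0,0,0,-0.012,0]
    - [0,0,0,0,0]
    - [0,0.0035,0.005,0,0]
    - [0,0.004,0.006,0,0]
    - [0,0.0023,0.0057,0,-0.078]
    - [0,0.0027,0.0055,0,-0.078]
    - [0,0.0031,0.0053,0,-0.078]
    - [0,0,0,0,0]

```text
clock: 6.87
position: [0.5453, -0.0482, 0.0911]
ee_rot: [0.287, 0.646, -0.287, 0.646]
ft_force: [0.7, -0.1, -0.0]
grip_width: 0.004
```

```bash
python3 - <<'E'
from tip import *
c=camera('scene');tip(c);save(c,'s6.png',(180,330,190,390),4)
E
```

```text
tcp [ 0.5449 -0.0489  0.091 ] 780 tip z [0.1177 0.1293 0.1339 0.1426] f [0.2 0.9 0.2]
```

View pics/s6.png

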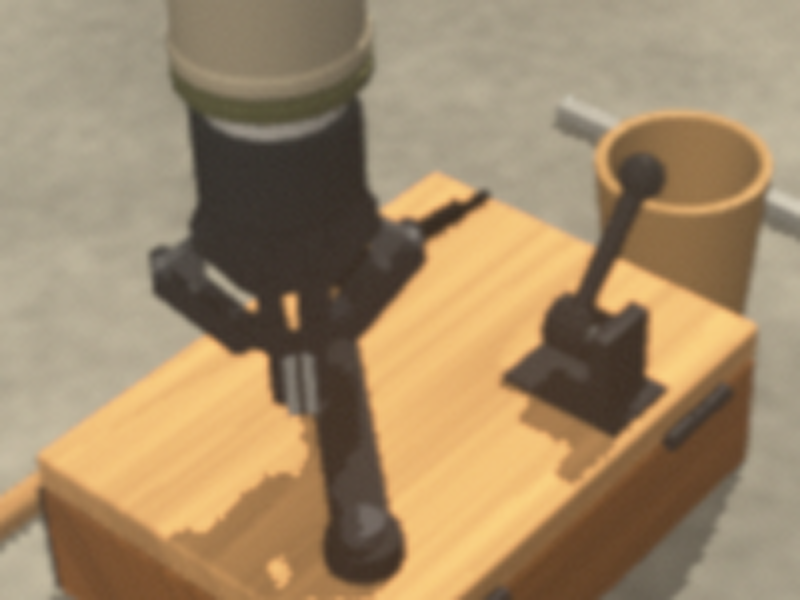

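The strap is turning: the fingers at (300,385) bear on the tab's push face, and the knuckles clear its top.

Call:
step_arm:
  increments:
    - [0,0.0035,0.005,0,-0.078]
    - [0,0.0039,0.0047,0,-0.078]
    - [0,0.0043,0.0044,0,-0.078]
    - [0,0.0046,0.0041,0,-0.078]
    - [0,0.0049,0.0037,0,-0.078]
    - [0,0.0052,0.0033,0,-0.078]
    - [0,0.0054,0.0029,0,-0.078]
    - [0,0.0056,0.0025,0,-0.078]
    - [0,0.0058,0.002,0,-0.078]
    - [0,0.004,0.001,0,-0.06]
    - [0,0,0,0,0]

```text
clock: 7.83
position: [0.592, -0.016, 0.0907]
ee_rot: [0.506, 0.494, -0.506, 0.494]
ft_force: [0.8, 0.0, 1.0]
grip_width: 0.002
```

Call:
step_arm:
  increments:
    - [0,0.003,0.0006,0,-0.04]
    - [0,0.003,0.0005,0,-0.04]
    - [0,0.002,-0.0002,0,0]
    - [0,0,0,0,0]

```text
clock: 8.17
position: [0.599, -0.0153, 0.0906]
ee_rot: [-0.525, -0.474, 0.525, -0.474]
ft_force: [-2.1, 1.8, 0.6]
grip_width: -0.001
```

```bash
cat > ang.py <<'E'
from tip import *
def ang(c):
    r=regions_of(c,'hasp_tab')[0];Q=world(c,np.argwhere(r['region']));s=Q[(abs(Q[:,2]-.109)<.004)][:,:2]
    s=s[(abs(s[:,0]-.58)<.12)&(abs(s[:,1])<.12)]
    d=np.linalg.svd(s-s.mean(0),full_matrices=False)[2][0];d*=np.sign(d[1])
    print('p',r['p'],len(s),'strap ang box',np.arctan2(d[1],d[0])-np.pi/2+.1213,'mean',s.mean(0))
E
python3 - <<'E'
from ang import *
c=camera('scene');tip(c);ang(c);save(c,'s7.png',(180,330,190,390),4);c=camera('top');ang(c)
E
```

```text
tcp [ 0.5991 -0.0153  0.0906] 663 tip z [0.1186 0.1274 0.1309 0.1437] f [-2.2  1.1  0.7]
p 0.71 826 strap ang box 0.006807724596649176 mean [ 0.62193405 -0.02695374]
p 0.55 178 strap ang box 0.9208418466516093 mean [0.62545698 0.03773513]
```

View pics/s7.png

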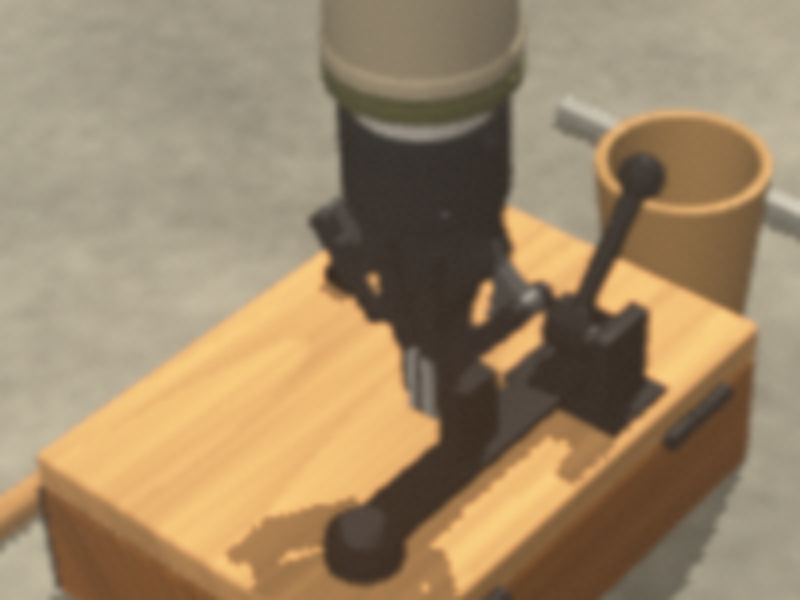

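The strap is nearly home: its end lies under the lever, and the force is still about 2 N. I'll push in small steps until the stop is felt.

Call:
step_arm:
  increments:
    - [0,0.002,-0.0002,0,0]
    - [0,0,0,0,0]
    - [0,0,0,0,0]

```text
clock: 8.62
position: [0.5992, -0.0152, 0.0905]
ee_rot: [-0.525, -0.475, 0.526, -0.472]
ft_force: [-14.2, 3.3, 8.5]
grip_width: -0.002
```

Call:
step_arm:
  increments:
    - [0,0.002,-0.0002,0,0]
    - [0,0,0,0,0]
    - [0,0,0,0,0]

```text
clock: 8.87
position: [0.5993, -0.0152, 0.0904]
ee_rot: [-0.524, -0.476, 0.527, -0.47]
ft_force: [-24.6, 5.6, 18.0]
grip_width: -0.003
```

The stop is firm: the position no longer advances and the force rose to 25 N, so the strap is home. I'll back off, lift and go over the knob.

Call:
step_arm:
  increments:
    - [0,-0.008,0.001,0,0]
    - [0,-0.016,0.002,0,0]
    - [0,0,0,0.01,0]
    - [0,0,0,0.03,0]
    - [0,0,0,0.035,0]
    - [0,0,0,0.035,0]
    - [0,0,0,0.02,0]
    - [0,0.014,0.032,0,0]
    - [0,0.014,0.032,0,0]
    - [0,0.014,0.032,0,0]
    - [0,0.013,0.032,0,0]
    - [0,0,0,0,0]

```text
clock: 9.87
position: [0.6358, 0.124, 0.2198]
ee_rot: [0.524, 0.476, -0.523, 0.475]
ft_force: [0.2, 1.0, -0.3]
grip_width: 0.0
```

```bash
python3 - <<'E'
from ang import *
c=camera('scene');o=monitor.get_obs();print(o['position'].round(4),o['ft_force'].round(1));ang(c)
P=world(c,np.argwhere(np.ones((480,640),bool)))
g=P[(np.hypot(P[:,0]-o['position'][0],P[:,1]-o['position'][1])<.022)&(P[:,2]>.209)&(P[:,2]<.3)];print('tip',np.percentile(g[:,2],[0,1,3,10]))
k=P[(abs(P[:,0]-.634)<.02)&(abs(P[:,1]-.115)<.025)&(P[:,2]>.16)&(P[:,2]<.21)];print('knob',len(k),k.min(0),k.max(0))
save(c,'s8.png',(160,310,190,390),4)
E
```

```text
[0.6353 0.1198 0.2201] [ 0.7 -1.  -0.6]
p 0.83 829 strap ang box 0.008944647253445612 mean [ 0.62192297 -0.02704353]
tip [0.25456774 0.25776686 0.25998226 0.26275117]
knob 195 [0.62658756 0.0901285  0.16215279] [0.64909981 0.12678232 0.20329295]
```

View pics/s8.png

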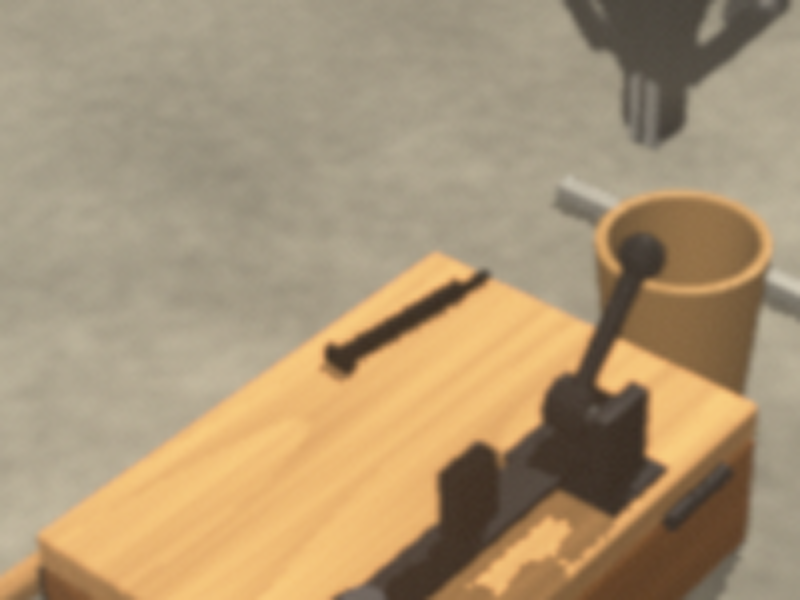

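The strap is home (angle reads 0.009, within the noise) and the lever is still up, with the knob at (642,255) under the shut fingers at (650,140). Now I'll press the knob down along its arc.

Call:
step_arm:
  increments:
    - [0,0,0,-0.03,0]
    - [0,0,0,-0.015,0]
    - [0,0,0,-0.006,0]
    - [0,0.0005,0.004,-0.006,0]
    - [0,0.0005,0.005,-0.006,0]
    - [0,0.0005,0.004,-0.006,0]
    - [0,0.0004,0.0034,-0.006,0]
    - [0,0.0003,0.0028,-0.006,0]
    - [0,0,0,0,0]

```text
clock: 10.72
position: [0.6364, 0.1358, 0.1386]
ee_rot: [-0.525, -0.473, 0.525, -0.473]
ft_force: [-0.2, 0.8, 0.1]
grip_width: 0.001
```

Call:
step_arm:
  increments:
    - [0,0.0002,0.002,-0.006,0]
    - [0,0.0002,0.0016,-0.006,0]
    - [0,0.0001,0.001,-0.006,0]
    - [0,0,0,-0.006,0]
    - [0,0,0,-0.003,0]
    - [0,0,0,0,0]

```text
clock: 11.22
position: [0.6364, 0.1382, 0.1114]
ee_rot: [-0.525, -0.473, 0.527, -0.473]
ft_force: [0.0, 0.7, -0.7]
grip_width: -0.003
```

```bash
python3 - <<'E'
from ang import *
c=camera('scene');o=monitor.get_obs();print(o['position'].round(4),o['ft_force'].round(1))
save(c,'s9.png',(180,330,190,390),4)
E
```

```text
[0.6366 0.1381 0.1119] [-0.1 -0.5 -0. ]
```

View pics/s9.png

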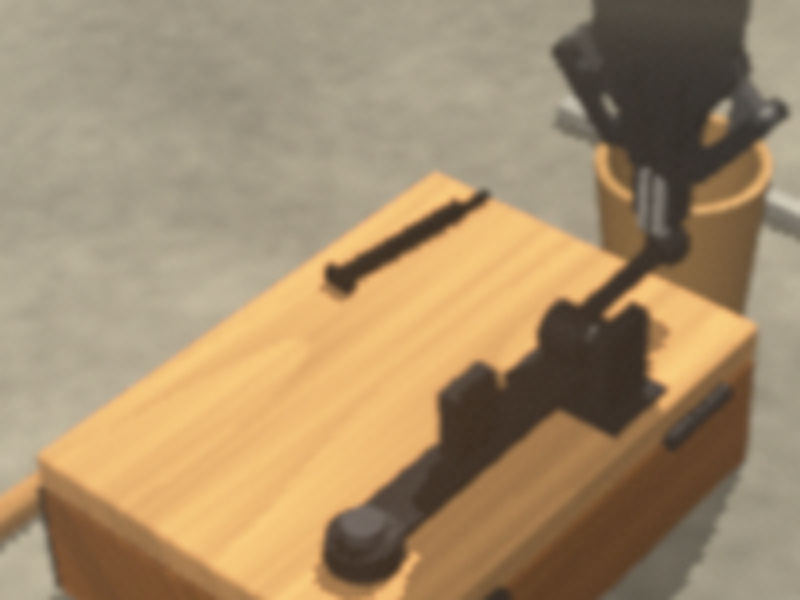

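The lever is down most of the way, with the knob at (667,240) under the fingers. I'll keep going until the stop is felt.

Call:
step_arm:
  increments:
    - [0,0,0.0005,-0.004,0]
    - [0,0,0,-0.003,0]
    - [0,0,0,0,0]
    - [0,0,0,0,0]

```text
clock: 11.6
position: [0.6376, 0.1387, 0.1076]
ee_rot: [0.526, 0.472, -0.525, 0.473]
ft_force: [-6.5, -1.0, 15.7]
grip_width: -0.003
```

Call:
step_arm:
  increments:
    - [0,0,0,-0.002,0]
    - [0,0,0,0,0]
    - [0,0,0,0,0]

```text
clock: 11.85
position: [0.6378, 0.1388, 0.1071]
ee_rot: [0.527, 0.473, -0.525, 0.473]
ft_force: [-12.0, -1.5, 28.4]
grip_width: 0.002
```

Call:
step_arm:
  increments:
    - [0,0,0,0.01,0]
    - [0,0,0,0.03,0]
    - [0,0,0,0.035,0]
    - [0,0,0,0.035,0]
    - [0,-0.03,0.01,0.02,0]
    - [0,-0.03,0.01,0,0]
    - [0,-0.035,0.01,0,0]
    - [0,-0.035,0.01,0,0]
    - [0,-0.035,0.01,0,0]
    - [0,-0.035,0.01,0,0]
    - [0,0,0,0,0]
    - [0,0,0,0,0]

```text
clock: 12.85
position: [0.4356, 0.2005, 0.234]
ee_rot: [0.526, 0.475, -0.524, 0.473]
ft_force: [0.5, -0.3, 0.3]
grip_width: 0.001
```

```bash
python3 - <<'E'
from ang import *
print(monitor.get_obs()['ft_force'].round(1))
u=np.array([.121,.9927]);n=np.array([.9927,-.121]);lp=np.array([.627,.0607])
for nm in('scene','top'):
    c=camera(nm);ang(c)
    P=world(c,np.argwhere(np.ones((480,640),bool)));s=(P[:,:2]-lp)@u;t=(P[:,:2]-lp)@n
    for a,b in((.025,.04),(.04,.055),(.055,.066),(.07,.092)):
        m=(s>a)&(s<b)&(abs(t)<.013)&(P[:,2]>.112)&(P[:,2]<.22);print(nm,a,m.sum(),np.percentile(P[m][:,2],[95,100]).round(4) if m.any() else '')
    if nm=='scene':save(c,'s10.png',(160,400,160,480),2.4)
E
```

```text
[ 0.5 -0.3  0.3]
p 0.59 811 strap ang box 0.0014254046752680133 mean [ 0.62172541 -0.02894009]
scene 0.025 36 [0.1385 0.1388]
scene 0.04 34 [0.1377 0.1385]
scene 0.055 22 [0.1378 0.1384]
scene 0.07 81 [0.1431 0.1443]
p 0.62 799 strap ang box -0.009337816051554218 mean [ 0.61729508 -0.02886778]
top 0.025 48 [0.1386 0.1397]
top 0.04 45 [0.1384 0.1393]
top 0.055 35 [0.1379 0.1394]
top 0.07 112 [0.1431 0.1461]
```

View pics/s10.png

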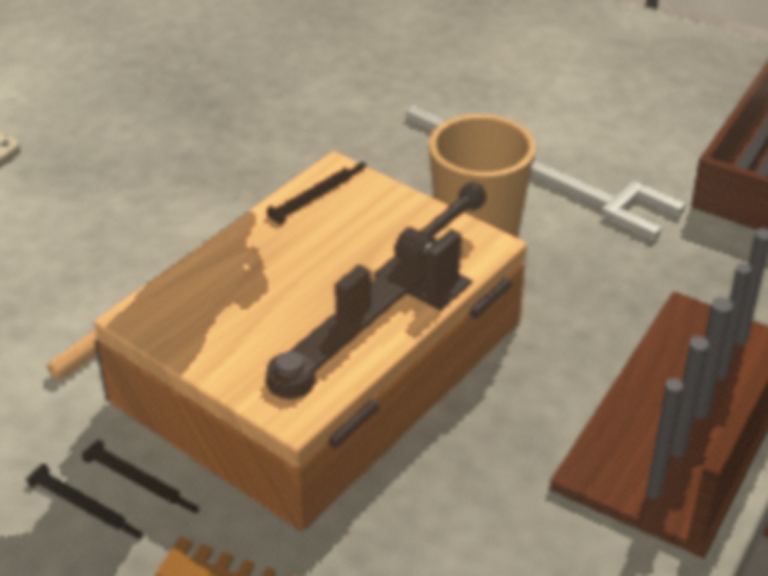

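The strap lies home under the lever, and the rod top is level along its length (0.138 to 0.139). The nails, crock and wrench are where they were, so I'm handing in.

```bash
python3 -c "
from workcell import ticket
print(ticket.hand_in())"
```

```text
the job is handed in; nothing more can be done
None
```

The latch box is locked and the job is handed in. With the fingers shut, I pushed the strap's tab round until the strap met its stop. The reading stopped advancing there and the push rose to about 25 N. I then pressed the lever knob down to its stop, at about 28 N, and withdrew clear of everything. The clock read 12.85 s after the last move.

**Last checks:**
- **Strap:** its angle read 0.001 rad in the scene camera and -0.009 rad in the top camera, which is home within the noise.
- **Lever:** the top of the rod stayed at 0.138–0.139 m along its length, so it is level. The knob top read 0.143 m against 0.142 m expected.
- **Loose things:** in the last scene picture the nails, crock and wrench, and what shows of the rasp and gauge, look undisturbed. I checked these by eye and did not measure them or the box again.

**What disagreed:** the fingertips were really about 39 mm higher than the reported TCP height. Because of this my first sweep passed over the tab without touching it. I measured the offset with the depth camera and corrected for it in all later moves.

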